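# Slide the riser shelf home

## Task

The plywood shelf board of the low bench rack has been left out of place: push gently with your fingertips on its bare end, the one away from the tin and the carton, so that it slides along the rails until you feel it drop into the notches and lie flat, then stop and draw clear. The tin and the carton on it ride along: do not touch them or topple them, and do not lift the board. Leave the other things on the bench alone.

Things in the scene. Friction and masses are not known exactly. Their poses are not given: they have to be found in the camera images.
- rack: low blue steel rack fixed to the bench, 232 mm wide (x), 500 mm long (y), turned up to 0.35 rad. Origin: centre of its underside, z up. Two rails along y, 80 to 112 mm either side of the centre line, tops 50 mm up; between them it is open but for an 8 mm high cross bar on the bench at each end. Thin guide flanges outside the rails reach 68 mm up
- board: loose plywood shelf board, 0.35 to 0.65 kg, lying across the rails (2 mm play to each flange): 220 (x) by 260 (y) by 15 mm, with two cross battens under it, 14 mm long (y), 10 mm high, at y = -90 and +90 mm. Origin: centre, level with the battens' undersides (plywood 10 to 25 mm above it). At the start it rides on its battens, origin 50 mm above the bench
- home (a point): where the board's origin lies when home: rack centre line, rack y = +50 mm, 40 mm above the bench; axes as the rack's. The board starts 60 to 130 mm short on the -y side and sinks 10 mm as it drops in
- push_end (a point): centre of the board's end face to push on (its -y end; push towards +y), 17.5 mm above the board's origin; the face is 15 mm high and 220 mm wide
- notches (a point): middle of the four notches, at rail-top height (50 mm): two in each rail, 90 mm either side of this point along y, each 22 mm long (y) and 14 mm deep, leaving the battens 4 mm play each way. No stop stands behind them: a board pushed too fast or too far rides over; a few newtons move it, and it never needs more than 20 N
- tin: steel tin, 56 mm across, 55 mm tall, standing on the board's half away from the pushed end; origin at the centre of its underside
- carton: small carton, 50 by 70 by 35 mm, lying on the same half of the board; origin at the centre of its underside
- socket: steel socket ring, 28 mm across, 30 mm tall, standing on the bench between the rails, beyond the board; to be left alone
- spray: bottle, 60 mm across, 170 mm tall; to be left alone
- screwdriver: screwdriver lying on the bench; to be left alone
- wrench: spanner lying on the bench; to be left alone
- mug: mug, 80 mm across, 90 mm tall; to be left alone
- bearing: steel bearing ring, 72 mm across, 22 mm tall; to be left alone
- jar: glass jar, 64 mm across, 85 mm tall; to be left alone

How it is judged:
On the way:
1. the board is being pushed along the rails by the fingers, still riding on its battens (contact force between the fingers and board above 0.3 N and distance of board from where it was at the start of the episode above 0.02 m and z of board in the frame of home above 0.006 m), for 0.1 s.
At the end, for the whole second after the job is handed in: The board lies at rest in its notches: within 7 mm of home along the rails, within 3 mm of its seated height, level within 0.02 rad; the tin and the carton still stand flat on it (y of board in the frame of home between -0.007 and 0.007 m and z of board in the frame of home between -0.003 and 0.003 m and angle between board's own z axis and vertical below 0.02 rad and angle between the y axis of board and the y axis of rack, either way round below 0.04 rad and linear speed of board below 0.01 m/s and angle between each of tin, carton's own z axis and vertical below 0.15 rad and z of tin in the frame of board between 0.021 and 0.029 m and z of carton in the frame of board between 0.021 and 0.029 m); the robot touches nothing.
It fails at once if the board is lifted (more than 8 mm above its riding height) (z of board in the frame of home above 0.018 m).
It fails at once if the robot touches the tin or the carton (contact force between any of the fingers, the arm and tin above 0.5 N or contact force between any of the fingers, the arm and carton above 0.5 N).
It fails at once if the tin or the carton is toppled or lifted (angle between any of tin, carton's own z axis and vertical above 0.5 rad or z of any of tin, carton in the frame of board above 0.04 m).
It fails at once if the board is pushed roughly (over 40 N) (contact force between the fingers and board above 40 N).
It fails at once if something else on the bench is moved more than 20 mm (distance of any of socket, spray, screwdriver, wrench, mug, bearing, jar from where it was at the start of the episode above 0.02 m).
It also fails if it takes over 38 s, if anything falls off the work surface, if the arm or the gripper's body presses on something with over 40 N, if the wrist force passes 120 N, or if a joint passes its speed limit or range.

## Robot

A 7-joint arm with a two-finger parallel gripper is mounted at the origin on the work surface. World frame = base frame: x ahead of the robot, y to its left, z up, the work surface at z = 0. Lengths are in m, angles in rad, forces in N, time in s.
With the tool pointing down it reaches from about 0.4 to 0.875 m from the base axis. Payload 6.5 kg.
Tool frame: the origin (TCP) lies midway between the tips of the shut fingers; the grasp point (between the pads) lies env.pinch_z behind it (env.pinch_z is the distance from the TCP to the grasp point, in m); z points along the fingers, y is the direction in which the jaws open and shut (so a half turn about z gives the same grasp; the last joint's range is limited). The gripper opens to 88 mm and grips with 3 to 60 N. Pads are 18 mm wide; open, the fingers measure 123 mm over their backs; the gripper's body (75 mm by 187 mm) begins 45 mm behind the grasp point.
Start: joints at [-1.321, 0.536, -0.004, 1.538, 0.003, 1.067, -0.071], TCP at [0.202, 0.618, 0.216] pointing down, gripper open.
Joint ranges: [-2.7, 2.7], [-0.37, 2.16], [-1.27, 1.26], [0.24, 2.4], [-1.31, 4.45], [0.19, 1.91], [-2.76, 2.76]. Speed limits (rad/s): [2.39, 2.39, 3.14, 3.14, 3.14, 3.14, 3.14].

## Interface

Orientations are given as a unit quaternion [x, y, z, w].
In Python, from workcell import env, cams, workorder gives the robot as it stands.
- The arm moves only by the tool drive_tool, never from a script. Its argument "commands" is a list of rows, each a list of 3 entries, a list of its own where there are three numbers: the turn, a rotation vector about the tool's x, y, z in degrees, then the shift along the tool's x, y, z in cm, then the finger opening in cm, from 0 to 8.81. A call has 1 to 5 rows; each row shifts and turns the commanded pose from where the row before left it, along the tool's axes as they then stand; what a row does not reach is not made up. A row lasts 1/8 s, in which the tool goes at most 62.5 mm and 10.7 degrees, less where a joint would pass 70% of its speed; a pose out of reach is approached as far as the arm can. A call with a gripper value outside its range is refused whole. The fingers move at their own pace and stop on an object; "squeeze" is the grip in N (left out, the last holds). Time passes only in rows, so rows that do not move let the fingers close. It gives the time, the measured TCP pose, the force and the opening at its end, in the units of the state.
- env.get_state(): the state, without advancing time (a new reading comes with each control period).
- cams.read_camera(name): name is "scene" or "side" or "wrist"; returns a dict with "image" (384x512x3 uint8, red, green, blue), "mtx" (3x3 intrinsics, pixels), "rvec" (rotation vector, rad) and "tvec" (3), from world to camera coordinates, as OpenCV has them; the wrist camera has in their place "hand_eye" (4x4, takes a point from camera to tool coordinates, whose origin is the TCP and whose axes are the flange's). Camera axes: x right, y down, z forward; pixel columns grow to the right and rows downward; lengths in m; the calibration is good to about 2 mm. A picture is of the moment at which its call begins: read the wrist's pose just before it. There is no depth.
- workorder.close_job(): hands the job in, once; it reports no verdict.
The state is a dict: "time_s": time; "joints": joint angles; "joint_vel": joint speeds; "tau": joint torques, N m; "position": TCP position; "ee_rot": TCP orientation; "ft_force": force on the tool from outside, world axes, zero at the start; "moment": the same for the moment, N m; "finger_gap": finger opening in m.
Only numpy, scipy, OpenCV 4.12 (cv2) and the standard library are available. Lean on these libraries where they do the work, as an engineer would, in place of code of your own. Each camera call takes 0.05 s, during which the arm holds its last target. There are 200 camera calls.

## Working session

There is one attempt and no reset: what is moved stays moved. The work goes in short steps, Python scripts to look and compute and a tool call to move; the robot and the scene stay as the last step left them, time stands still between calls to the robot, and variables do not carry over. Pictures are saved under pics/ and viewed, about 8 in all and at most 12, crops included, and the job is handed in when it is done.

Besides the shell and the picture viewer there is one more tool, called after "Request:" by a JSON object that holds its "op" and its "data", one argument or row to a line. drive_tool: Moves the arm, as the interface text tells. Its arguments: {"type":"object","properties":{"commands":{"type":"array"},"squeeze":{"type":"number"}},"required":["commands"]}

```bash
mkdir -p pics; ls
python3 - <<'E'
from workcell import env, cams, workorder
import cv2, numpy as np
s=env.get_state(); print(s, env.pinch_z)
for n in ("scene","side"):
    c=cams.read_camera(n); cv2.imwrite(f"pics/{n}0.png",c["image"][:,:,::-1])
    np.savez(f"{n}0.npz",**c)
    R=cv2.Rodrigues(np.array(c["rvec"]))[0]; print(n,c["mtx"],-R.T@np.array(c["tvec"]).ravel())
E
```

```text
pics
{'time_s': 0.0, 'joints': array([-1.32121665,  0.53717842, -0.00446747,  1.53887683,  0.00262186,
        1.06726975, -0.07117375]), 'joint_vel': array([-9.14751428e-04,  1.52483452e-03,  8.39851767e-04,  8.89682450e-04,
        5.03106898e-04, -2.15403890e-04,  3.86855195e-05]), 'tau': array([-6.69384026e-04, -5.70971096e+01,  9.90767106e-01, -2.51601470e+01,
       -5.62418299e-02,  1.80265208e-02,  1.70797525e-04]), 'position': array([0.20166767, 0.617236  , 0.21472944]), 'ee_rot': array([ 1.57168634e-01,  9.87571403e-01, -8.60375135e-04, -7.06199798e-05]), 'ft_force': array([ 0.04375158, -0.59516099, -0.14253866]), 'moment': array([ 0.01644467, -0.03623233,  0.00423495]), 'finger_gap': 0.0881929406389298} 0.0187
scene [[349.00631686   0.         252.9148054 ]
 [  0.         349.00631686 189.22352962]
 [  0.           0.           1.        ]] [0.99460641 0.57037774 1.22911994]
side [[421.66642739   0.         243.17075631]
 [  0.         421.66642739 191.0707526 ]
 [  0.           0.           1.        ]] [-0.3895041  -0.98151543  1.16144404]
```

View pics/scene0.png

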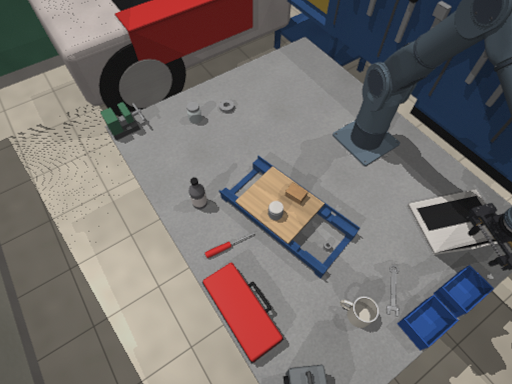

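View pics/side0.png

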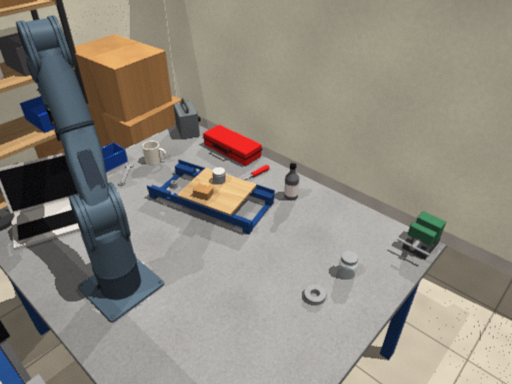

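The scene view shows the board at about (280,205), with the tin at (276,210), the carton at (296,193) and the socket at (328,246). So +y runs to the lower right, and the bare end is the upper-left edge near (250,188). Next I'll measure the board and rack.

```bash
cat > h.py <<'E'
import cv2, numpy as np
def ray(c,uv,z):
    R=cv2.Rodrigues(np.array(c["rvec"],float))[0]; t=np.array(c["tvec"],float).ravel(); o=-R.T@t
    p=cv2.undistortPoints(np.array(uv,float).reshape(-1,1,2),np.array(c["mtx"]),None).reshape(-1,2)
    d=np.c_[p,np.ones(len(p))]@R
    return o+d*((z-o[2])/d[:,2])[:,None]
def proj(c,P): return cv2.projectPoints(np.array(P,float).reshape(-1,1,3),np.array(c["rvec"],float),np.array(c["tvec"],float),np.array(c["mtx"]),None)[0].reshape(-1,2)
E
python3 - <<'E'
from h import *
for n,(x0,y0,x1,y1) in dict(scene=(210,145,370,285),side=(140,150,285,240)).items():
    c=dict(np.load(f"{n}0.npz")); im=c["image"]; hsv=cv2.cvtColor(im,cv2.COLOR_RGB2HSV)
    roi=np.zeros(im.shape[:2],np.uint8); roi[y0:y1,x0:x1]=255
    w=cv2.inRange(hsv,(8,50,90),(25,200,255))&roi
    b=cv2.inRange(hsv,(100,110,30),(125,255,255))&roi
    for nm,m,z in (("board",w,.075),("rack",b,.068)):
        m=cv2.morphologyEx(m,cv2.MORPH_OPEN,np.ones((2,2)))
        cs=[k for k in cv2.findContours(m,0,2)[0] if cv2.contourArea(k)>60]
        k=cv2.convexHull(np.vstack(cs)); P=ray(c,k.reshape(-1,2),z)[:,:2]
        r=cv2.minAreaRect((P*1000).astype(np.float32)); print(n,nm,r,"\n",cv2.boxPoints(r).round(0).tolist())
        print(cv2.approxPolyDP(k,4,True).reshape(-1,2).tolist())
    cv2.imwrite(f"pics/{n}crop.png",cv2.resize(im[y0:y1,x0:x1,::-1],None,fx=5,fy=5,interpolation=cv2.INTER_CUBIC)[:600])
E
```

```text
scene board ((544.453857421875, 83.0743637084961), (220.87847900390625, 260.9808044433594), 13.794779777526855) 
 [[406.0, 183.0], [468.0, -70.0], [683.0, -17.0], [621.0, 236.0]]
[[272, 168], [324, 203], [290, 243], [237, 202]]
scene rack ((541.246826171875, 124.46742248535156), (246.41175842285156, 492.54498291015625), 13.677547454833984) 
 [[363.0, 335.0], [480.0, -144.0], [719.0, -86.0], [603.0, 393.0]]
[[259, 158], [359, 228], [322, 277], [223, 198], [221, 192]]
side board ((537.4682006835938, 61.98162078857422), (225.30316162109375, 269.7961120605469), 14.231685638427734) 
 [[395.0, 165.0], [461.0, -96.0], [680.0, -41.0], [613.0, 220.0]]
[[179, 193], [206, 169], [256, 185], [232, 215]]
side rack ((508.11944580078125, 75.1807861328125), (278.56475830078125, 516.9305419921875), 13.930817604064941) 
 [[311.0, 293.0], [435.0, -209.0], [706.0, -142.0], [581.0, 360.0]]
[[149, 188], [181, 161], [274, 191], [274, 198], [248, 234], [153, 198]]
```

View pics/scenecrop.png

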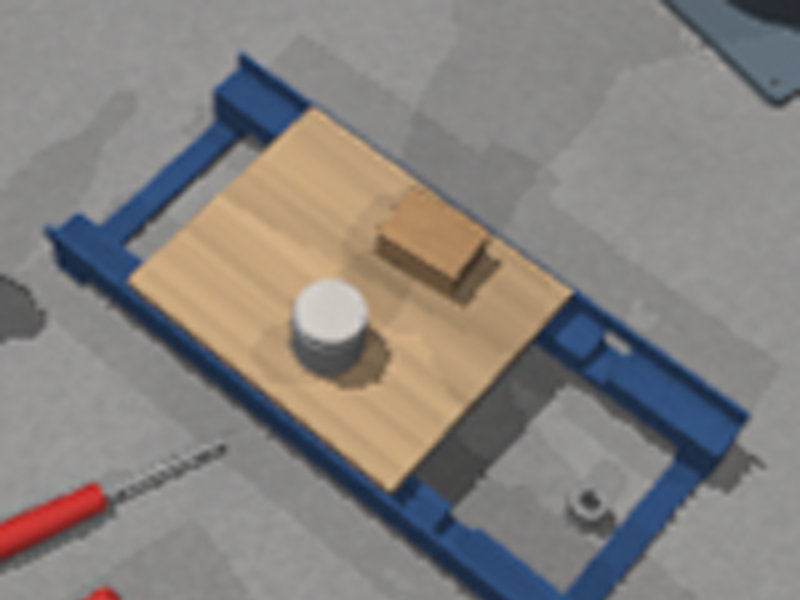

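Run:
```python
from h import *
c=dict(np.load("scene0.npz")); f=lambda uv,z:(ray(c,uv,z)[:,:2]*1000).round(0).tolist()
print("flange tops",f([(258.4,156),(359.6,228),(219.4,191)],.068))
print("tin top",f([(276,203)],.13),"carton top",f([(210+425/5,145+225/5)],.11),"spray base",f([(200,207)],0),"sdriver tip",f([(255,235)],0))
print("notch edges top",f([(210+545/5,145+345/5),(210+600/5,145+375/5),(210+605/5,145+330/5),(210+632/5,145+352/5),(210+425/5,145+535/5),(210+460/5,145+525/5),(210+410/5,145+480/5)],.05))
im=c["image"][190:265,285:365,::-1]; cv2.imwrite("pics/n.png",cv2.resize(im,None,fx=10,fy=8,interpolation=cv2.INTER_CUBIC))
```

```text
flange tops [[484.0, -152.0], [365.0, 328.0], [707.0, -97.0]]
tin top [[579.0, 98.0]] carton top [[479.0, 84.0]] spray base [[793.0, -115.0]] sdriver tip [[680.0, 111.0]]
notch edges top [[442.0, 195.0], [424.0, 238.0], [396.0, 210.0], [392.0, 236.0], [612.0, 264.0], [586.0, 273.0], [595.0, 225.0]]
```

View pics/n.png

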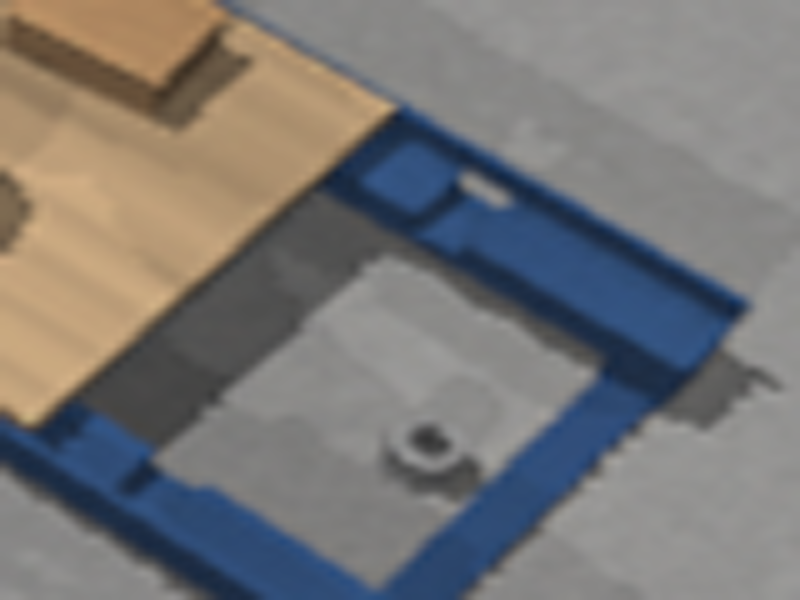

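Correction: (359,228) maps to world (365,328), so the socket end is towards world +y. The numbers I'll use:

| Quantity | Value |
|---|---|
| Rack +y direction | about (-0.238, 0.971) |
| Bare end centre | about (575, -43) mm |
| Travel to home | about 83 mm |
| Approach point | about (584, -82) mm |

I'll turn the tool 58° first.

Request:
{"op": "drive_tool", "data": {
  "commands": [
    [[0,0,9.7],[0,0,0],6],
    [[0,0,9.7],[0,0,0],6],
    [[0,0,9.7],[0,0,0],6],
    [[0,0,9.7],[0,0,0],6],
    [[0,0,9.7],[0,0,0],6]
  ],
  "squeeze": 10
}}

```text
time_s: 0.72
position: [0.2017, 0.6175, 0.2151]
ee_rot: [0.551, 0.834, -0.0, 0.0]
ft_force: [-0.2, 0.7, 0.1]
finger_gap: 0.0598
```

Request:
{"op": "drive_tool", "data": {
  "commands": [
    [[0,0,9.6],[0,0,0],6],
    [[0,0,0],[-5.1,1.3,0],6],
    [[0,0,0],[-5.1,1.3,0],6],
    [[0,0,0],[-5.1,1.3,0],6],
    [[0,0,0],[-5.1,1.3,0],6]
  ]
}}

```text
time_s: 1.35
position: [0.3016, 0.4304, 0.2154]
ee_rot: [0.617, 0.787, -0.0, 0.0]
ft_force: [1.5, 0.3, 0.5]
finger_gap: 0.0606
```

Request:
{"op": "drive_tool", "data": {
  "commands": [
    [[0,0,0],[-5.1,1.3,0],6],
    [[0,0,0],[-5.1,1.3,0],6],
    [[0,0,0],[-5.1,1.3,0],6],
    [[0,0,0],[-5.1,1.3,0],6],
    [[0,0,0],[-5.1,1.3,0],6]
  ]
}}

```text
time_s: 1.98
position: [0.4254, 0.1984, 0.2156]
ee_rot: [0.617, 0.787, 0.0, -0.0]
ft_force: [0.8, 0.9, 0.5]
finger_gap: 0.0602
```

Request:
{"op": "drive_tool", "data": {
  "commands": [
    [[0,0,0],[-5.2,1.45,0],6],
    [[0,0,0],[-5.2,1.45,0],6],
    [[0,0,0],[-5.2,1.45,0],6],
    [[0,0,0],[-5.2,1.45,0],6],
    [[0,0,0],[-5.2,1.45,0],6]
  ]
}}

```text
time_s: 2.6
position: [0.558, -0.0365, 0.2154]
ee_rot: [0.617, 0.787, -0.0, -0.0]
ft_force: [-0.7, 0.6, 0.0]
finger_gap: 0.06
```

Request:
{"op": "drive_tool", "data": {
  "commands": [
    [[0,0,0],[-5.0,1.45,0],6],
    [[0,0,0],[0,0,5],6],
    [[0,0,0],[0,0,5],6],
    [[0,0,0],[0,0,0],6],
    [[0,0,0],[0,0,0],6]
  ]
}}

```text
time_s: 3.22
position: [0.5845, -0.0805, 0.1172]
ee_rot: [0.617, 0.787, 0.0, 0.001]
ft_force: [0.2, 0.0, 0.2]
finger_gap: 0.0601
```

Run:
```python
from workcell import env, cams
from h import *
s=env.get_state(); print(s["position"],s["ft_force"])
c=cams.read_camera("scene"); np.savez("scene1.npz",**c)
w=cams.read_camera("wrist"); print(w["mtx"],w["hand_eye"])
im=c["image"][130:270,190:350,::-1]
cv2.imwrite("pics/s1.png",np.hstack([cv2.resize(im,(400,350),interpolation=cv2.INTER_CUBIC),cv2.resize(w["image"][:,:,::-1],(400,300))[:,:].copy() if 0 else cv2.copyMakeBorder(cv2.resize(w["image"][:,:,::-1],(400,300)),0,50,0,0,0)]))
```

```text
[ 0.58445089 -0.08047362  0.11716544] [0.21939762 0.03263135 0.2127658 ]
[[326.11823014   0.         251.34272715]
 [  0.         326.11823014 190.14995187]
 [  0.           0.           1.        ]] [[-1.07734410e-03 -9.62760033e-01 -2.70355245e-01  6.87085142e-02]
 [ 9.99998897e-01 -1.31365206e-03  6.93120587e-04  4.50587321e-05]
 [-1.02246152e-03 -2.70354200e-01  9.62760386e-01 -1.69222365e-01]
 [ 0.00000000e+00  0.00000000e+00  0.00000000e+00  1.00000000e+00]]
```

View pics/s1.png

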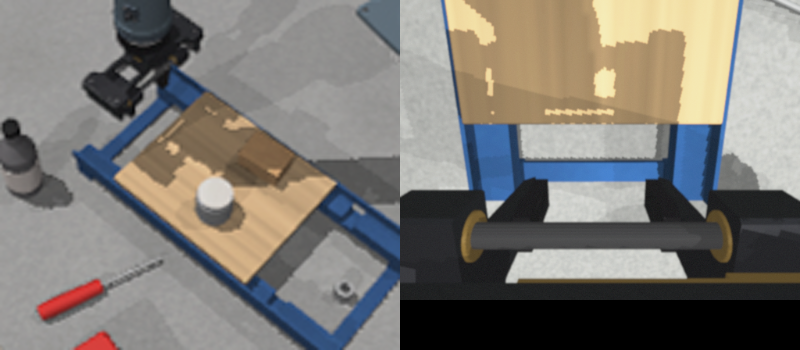

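The view shows the fingers centred between the rails, with free bench ahead and the board edge square to them. I'll descend and then approach.

Request:
{"op": "drive_tool", "data": {
  "commands": [
    [[0,0,0],[0,0,3.6],6],
    [[0,0,0],[0,0,3.6],6],
    [[0,0,0],[1,0,0],6],
    [[0,0,0],[0.5,0,0],6],
    [[0,0,0],[0,0,0],6]
  ]
}}

```text
time_s: 3.95
position: [0.5813, -0.0648, 0.0455]
ee_rot: [0.616, 0.787, 0.001, 0.001]
ft_force: [-0.1, -0.8, 0.5]
finger_gap: 0.06
```

Request:
{"op": "drive_tool", "data": {
  "commands": [
    [[0,0,0],[0.2,0,0],6],
    [[0,0,0],[0.2,0,0],6],
    [[0,0,0],[0.2,0,0],6],
    [[0,0,0],[0.2,0,0],6]
  ]
}}

```text
time_s: 4.45
position: [0.5785, -0.0596, 0.044]
ee_rot: [0.617, 0.787, -0.0, 0.001]
ft_force: [0.9, -5.1, 0.9]
finger_gap: 0.0601
```

Request:
{"op": "drive_tool", "data": {
  "commands": [
    [[0,0,0],[0.2,0,0],6],
    [[0,0,0],[0.2,0,0],6],
    [[0,0,0],[0.2,0,0],6],
    [[0,0,0],[0.2,0,0],6]
  ]
}}

```text
time_s: 4.95
position: [0.5766, -0.0515, 0.0439]
ee_rot: [0.617, 0.787, -0.0, 0.001]
ft_force: [1.8, -4.7, 1.4]
finger_gap: 0.06
```

```bash
cat > m.py <<'E'
from workcell import env, cams
from h import *
s=env.get_state(); c=cams.read_camera("scene"); im=c["image"]
hsv=cv2.cvtColor(im,cv2.COLOR_RGB2HSV); roi=np.zeros(im.shape[:2],np.uint8); roi[145:285,210:370]=255
m=cv2.inRange(hsv,(8,50,60),(25,200,255))&roi
k=max(cv2.findContours(cv2.morphologyEx(m,cv2.MORPH_OPEN,np.ones((2,2))),0,2)[0],key=cv2.contourArea)
y=np.array([-.238,.971]); x=np.array([.971,.238]); C=np.array([536.5,115.5])
for z in (.075,.065):
    P=ray(c,k.reshape(-1,2),z)[:,:2]*1000-C; v=P@y; u=P@x
    # far (+y) edge, read near the middle of the width
    q=v[abs(u)<80]; far=np.median([v[abs(u-a)<8].max() for a in range(-70,71,10)])
    print("z",z,"far edge y",far.round(1),"-> board origin y",(far-130).round(1),"u range",u.min().round(1),u.max().round(1))
print("tcp rack",(s["position"][:2]*1000-C)@y,(s["position"][:2]*1000-C)@x,s["ft_force"])
cv2.imwrite("pics/m.png",cv2.resize(im[130:280,190:370,::-1],None,fx=4,fy=4,interpolation=cv2.INTER_CUBIC))
E
python3 m.py
python3 - <<'E'
import re
s=open('m.py').read()
s=s.replace('s=env.get_state(); c=cams.read_camera("scene")','c=dict(np.load("scene0.npz"))').split('print("tcp')[0]
import sys; sys.path.insert(0,'.'); import os; os.chdir('.'); exec(s)
E
```

```text
Traceback (most recent call last):
  File "m.py", line 11, in <module>
    q=v[abs(u)<80]; far=np.median([v[abs(u-a)<8].max() for a in range(-70,71,10)])
                                   ~~~~~~~~~~~~~~~~~^^
ValueError: zero-size array to reduction operation maximum which has no identity
Traceback (most recent call last):
ValueError: zero-size array to reduction operation maximum which has no identity
```

```bash
sed -i 's/^k=max.*/k=cv2.findNonZero(cv2.morphologyEx(m,cv2.MORPH_OPEN,np.ones((2,2))))/; s/ q=v\[abs(u)<80\];//' m.py; sed -i 's/^k=cv2.find/k=cv2.find/' m.py
python3 m.py; sed 's/s=env.get_state(); c=cams.read_camera("scene")/c=dict(np.load("scene0.npz"))/; /^print("tcp/,$d' m.py | python3 -
```

```text
z 0.075 far edge y 107.1 -> board origin y -22.9 u range -110.3 110.5
z 0.065 far edge y 105.3 -> board origin y -24.7 u range -116.1 106.6
tcp rack -171.3080925370309 -0.7610410903492194 [ 0.22591398 -4.97504849  2.37980744]
z 0.075 far edge y 96.9 -> board origin y -33.1 u range -110.4 110.5
z 0.065 far edge y 95.1 -> board origin y -34.9 u range -116.1 106.6
```

The board has moved 10 mm on about 5 N, leaving about 73 mm. I'll go on at 24 mm/s.

Request:
{"op": "drive_tool", "data": {
  "commands": [
    [[0,0,0],[0.3,0,0],6],
    [[0,0,0],[0.3,0,0],6],
    [[0,0,0],[0.3,0,0],6],
    [[0,0,0],[0.3,0,0],6],
    [[0,0,0],[0.3,0,0],6]
  ]
}}

```text
time_s: 5.68
position: [0.573, -0.0366, 0.0439]
ee_rot: [0.617, 0.787, -0.0, 0.001]
ft_force: [0.9, -6.1, 1.7]
finger_gap: 0.0597
```

Request:
{"op": "drive_tool", "data": {
  "commands": [
    [[0,0,0],[0.3,0,0],6],
    [[0,0,0],[0.3,0,0],6],
    [[0,0,0],[0.3,0,0],6],
    [[0,0,0],[0.3,0,0],6],
    [[0,0,0],[0.3,0,0],6]
  ]
}}

```text
time_s: 6.3
position: [0.5694, -0.0221, 0.0439]
ee_rot: [0.617, 0.787, -0.0, 0.001]
ft_force: [0.4, -5.8, 1.7]
finger_gap: 0.0602
```

Request:
{"op": "drive_tool", "data": {
  "commands": [
    [[0,0,0],[0.3,0,0],6],
    [[0,0,0],[0.3,0,0],6],
    [[0,0,0],[0.3,0,0],6],
    [[0,0,0],[0.3,0,0],6],
    [[0,0,0],[0.3,0,0],6]
  ]
}}

```text
time_s: 6.92
position: [0.5658, -0.0075, 0.0439]
ee_rot: [0.617, 0.787, -0.0, 0.001]
ft_force: [2.1, -5.3, 2.3]
finger_gap: 0.0602
```

```bash
python3 m.py
```

```text
z 0.075 far edge y 151.6 -> board origin y 21.6 u range -110.6 110.4
z 0.065 far edge y 149.7 -> board origin y 19.7 u range -116.4 106.6
tcp rack -126.46069917577717 -0.8101662823756355 [ 2.08592684 -5.28813205  2.31387966]
```

Request:
{"op": "drive_tool", "data": {
  "commands": [
    [[0,0,0],[0.3,0,0],6],
    [[0,0,0],[0.3,0,0],6],
    [[0,0,0],[0.3,0,0],6],
    [[0,0,0],[0.3,0,0],6],
    [[0,0,0],[0.3,0,0],6]
  ]
}}

```text
time_s: 7.6
position: [0.5622, 0.007, 0.0439]
ee_rot: [0.617, 0.787, -0.0, 0.001]
ft_force: [-0.3, -5.3, 1.6]
finger_gap: 0.0603
```

Request:
{"op": "drive_tool", "data": {
  "commands": [
    [[0,0,0],[0.15,0,0],6],
    [[0,0,0],[0.15,0,0],6],
    [[0,0,0],[0.15,0,0],6],
    [[0,0,0],[0.15,0,0],6]
  ]
}}

```text
time_s: 8.1
position: [0.5608, 0.0128, 0.0439]
ee_rot: [0.617, 0.787, -0.0, 0.001]
ft_force: [1.9, -6.0, 1.9]
finger_gap: 0.0597
```

```bash
python3 m.py
```

```text
z 0.075 far edge y 172.3 -> board origin y 42.3 u range -110.3 110.4
z 0.065 far edge y 170.7 -> board origin y 40.7 u range -116.0 106.6
tcp rack -105.51362416076215 -0.8358376085278059 [ 1.86617792 -5.95872074  1.89620693]
```

Request:
{"op": "drive_tool", "data": {
  "commands": [
    [[0,0,0],[0.15,0,0],6],
    [[0,0,0],[0.15,0,0],6]
  ]
}}

```text
time_s: 8.4
position: [0.5601, 0.0157, 0.0439]
ee_rot: [0.617, 0.787, -0.0, 0.001]
ft_force: [1.8, -5.5, 2.4]
finger_gap: 0.0597
```

Request:
{"op": "drive_tool", "data": {
  "commands": [
    [[0,0,0],[0.12,0,0],6],
    [[0,0,0],[0,0,0],6]
  ]
}}

```text
time_s: 8.65
position: [0.5597, 0.0171, 0.0439]
ee_rot: [0.617, 0.787, -0.0, 0.001]
ft_force: [2.0, -5.1, 3.2]
finger_gap: 0.06
```

```bash
python3 m.py
```

```text
z 0.075 far edge y 176.6 -> board origin y 46.6 u range -110.3 110.4
z 0.065 far edge y 175.4 -> board origin y 45.4 u range -116.0 106.6
tcp rack -101.08981720914564 -0.8685151480305697 [ 2.03991339 -5.13375911  3.16966439]
```

Still riding. Forcewise nothing has changed, so I'll continue in single small rows with stops.

Request:
{"op": "drive_tool", "data": {
  "commands": [
    [[0,0,0],[0.12,0,0],6],
    [[0,0,0],[0,0,0],6]
  ]
}}

```text
time_s: 8.95
position: [0.5594, 0.0182, 0.0439]
ee_rot: [0.617, 0.787, -0.0, 0.001]
ft_force: [1.0, -4.9, 1.9]
finger_gap: 0.0599
```

Request:
{"op": "drive_tool", "data": {
  "commands": [
    [[0,0,0],[0.12,0,0],6],
    [[0,0,0],[0,0,0],6]
  ]
}}

```text
time_s: 9.2
position: [0.5581, 0.0214, 0.0433]
ee_rot: [0.617, 0.787, 0.0, -0.001]
ft_force: [-0.5, -0.2, -0.9]
finger_gap: 0.06
```

```bash
python3 m.py
```

```text
z 0.075 far edge y 181.2 -> board origin y 51.2 u range -105.6 112.3
z 0.065 far edge y 180.3 -> board origin y 50.3 u range -111.3 108.5
tcp rack -96.4808500831243 -1.4185884749779583 [-0.45944995 -0.187425   -0.9407074 ]
```

The force fell from 5 N to 0 and the board's apparent outline shifted to match the lower height, so the board has dropped. I'll draw back and check from both cameras.

Request:
{"op": "drive_tool", "data": {
  "commands": [
    [[0,0,0],[-0.5,0,0],6],
    [[0,0,0],[-2,0,0],6],
    [[0,0,0],[-2.5,0,0],6],
    [[0,0,0],[0,0,-4],6],
    [[0,0,0],[0,0,-5],6]
  ]
}}

```text
time_s: 9.88
position: [0.57, -0.0304, 0.1339]
ee_rot: [0.618, 0.786, -0.001, -0.001]
ft_force: [0.9, -0.2, -0.6]
finger_gap: 0.0602
```

Request:
{"op": "drive_tool", "data": {
  "commands": [
    [[0,0,0],[-3,0,-5],6],
    [[0,0,0],[0,0,0],6],
    [[0,0,0],[0,0,0],6]
  ]
}}

```text
time_s: 10.25
position: [0.5774, -0.058, 0.1831]
ee_rot: [0.617, 0.787, -0.0, -0.0]
ft_force: [-0.5, 0.4, -0.5]
finger_gap: 0.06
```

```bash
python3 m.py
python3 - <<'E'
from workcell import cams
import cv2,numpy as np
a=cv2.imread("pics/m.png"); w=cams.read_camera("side")["image"][150:240,140:285,::-1]
a=cv2.resize(a,(400,333)); b=cv2.resize(w,(400,248),interpolation=cv2.INTER_CUBIC)
cv2.imwrite("pics/fin.png",np.hstack([a,cv2.copyMakeBorder(b,0,85,0,0,0)]))
E
```

```text
z 0.075 far edge y 181.2 -> board origin y 51.2 u range -105.6 112.3
z 0.065 far edge y 180.3 -> board origin y 50.3 u range -111.3 108.5
tcp rack -178.24680655828755 -1.5813675955535456 [-0.47529769  0.43768861 -0.50925144]
```

View pics/fin.png

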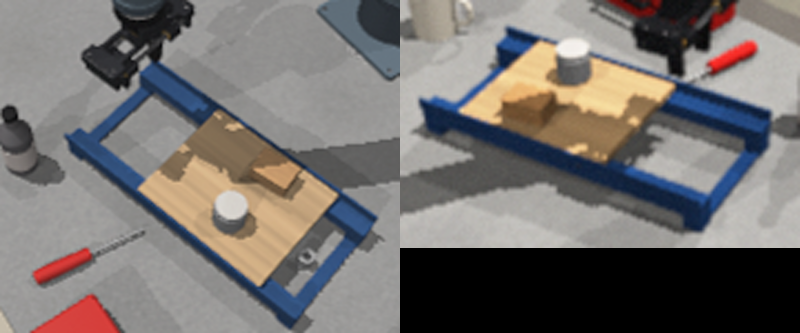

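The board lies sunk between the flanges along its full length. The tin and carton are upright on it, the socket stands clear, and the gripper is free. I'm handing in.

```bash
python3 -c "
from workcell import workorder
print(workorder.close_job())"
```

```text
the job is handed in; nothing more can be done
None
```

I pushed the board about 84 mm by its bare end, at 10 to 24 mm/s with about 5–6 N, until it dropped into the notches. I then drew the gripper back and up, and handed the job in at about 10.3 s; no verdict was reported.

- **Drop:** the push force fell from 5 N to about 0 in one small step, and the board's outline in the camera shifted to match the seated height.
- **Position:** the board reads at rack y ≈ 50.3 mm (home is 50), good to about 3 mm, and it did not move when I withdrew.
- **Rest of the scene:** the last pictures show the board lying flat, with the tin and carton upright on it. The socket, spray and screwdriver look undisturbed. The wrench, bearing and jar were out of view in those pictures.
- **What disagreed:** the fingers touched the board about 9 mm earlier than I expected, so I used the camera readings for the rest of the push. I first read the direction of the rack's axis the wrong way round, and corrected that before moving. No checks failed.

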